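# Couple the holding head to its ball stand

### The arm

A 6-joint arm with a two-finger parallel gripper is mounted at the origin on a cart in front of the work surface, level with it; the furniture and walls round the work are solid. World frame = base frame: x ahead of the robot, y to its left, z up, the work surface at z = 0. Lengths are in mm, angles in degrees, forces in N, time in s.
With the tool pointing down it reaches from about 350 to 950 mm from the base axis. Payload 17.4 kg.
Tool frame: the origin (TCP) lies at the very end of the fingers, on their centre line; the grasp point (between the pads) lies 19 mm behind it (arm.tcp_to_grasp is the distance from the TCP to the grasp point, in mm); y points along the fingers, z is the direction in which the jaws open and shut, and the axes are right-handed (so a half turn about y gives the same grasp; the last joint's range is limited). The gripper opens to 93 mm and grips with 3 to 60 N. Pads are 15 mm wide; open, the fingers measure 128 mm over their backs; the gripper's body (75 mm by 188 mm) begins 65 mm behind the grasp point.
Start: joints at [64.641, 6.646, 82.598, -0, 90.757, -2.166], TCP at [265.847, 620.45, 218.646] pointing down, gripper open.
Joint ranges: [-162.19, 162.19], [-47.58, 125.68], [4.15, 143.07], [-65.23, 245.23], [0.69, 171.88], [-170.13, 170.13]. Speed limits (degrees/s): [108.29, 108.29, 127.2, 180, 180, 180].

### API

Orientations are given as a 3x3 rotation matrix whose columns are the frame's x, y, z axes.
In Python, from station import telemetry, eyes, finish_job, arm gives the robot as it stands.
- The arm moves only by the tool drive_tool, never from a script. Its arguments are lists of equal length, an entry for each row: "xyz": the shift along the tool's x, y, z as a fraction of full scale, a list of three; "spin": the turn about the tool's y as a fraction of full scale. A call has 1 to 8 rows; each row shifts and turns the commanded pose from where the row before left it, along the tool's axes as they then stand; what a row does not reach is not made up. Full scale, the value 1, is 30 mm for a shift and 0.12 rad for a turn. A row lasts 1/10 s, in which the tool goes at most 50 mm and 8.59 degrees, less where a joint would pass 70% of its speed; a pose out of reach is approached as far as the arm can. A call with a number of a shift or a turn outside -1 to 1 is refused whole. A call with a gripper value outside its range is refused whole. "jaw" is the opening, from -1 (shut) to 1 (fully open), so that 0 is half open, set as the call begins (left out, the last holds). The fingers move at their own pace and stop on an object; "grip_force" is the grip in N (left out, the last holds). Time passes only in rows, so rows that do not move let the fingers close. It gives the time, the measured TCP pose, the force and the opening at its end, in the units of the state.
- telemetry.state(): the state, without advancing time (a new reading comes with each control period).
- eyes.grab_frame(name): name is "scene" or "top"; returns a dict with "image" (384x512x3 uint8, blue, green, red), "K" (3x3 intrinsics, pixels), "R" (3x3) and "t" (3): a world point X has camera coordinates R X + t. Camera axes: x right, y down, z forward; pixel columns grow to the right and rows downward; lengths in mm; the calibration is good to about 2 mm. A picture is of the moment at which its call begins. There is no depth.
- finish_job(): hands the job in, once; it reports no verdict.
The state is a dict: "time_s": time; "joint_pos": joint angles; "qvel": joint speeds; "joint_efforts": joint torques, N m; "tool_pos": TCP position; "tool_rot": TCP orientation; "wrist_force": force on the tool from outside, world axes, zero at the start; "moment": the same for the moment, N m; "width": opening from 0.0 (shut) to 1.0 (fully open).
Only numpy, scipy, OpenCV 4.12 (cv2) and the standard library are available. Lean on these libraries where they do the work, as an engineer would, in place of code of your own. Each camera call takes 0.05 s, during which the arm holds its last target.

### The job

Mount the quick-release holding head on the ball stand: lower its socket gently over the ball, feeling for the ball because it stands off the stand's centre, until the head sits flat on the disc with the lever still up. Then press the lever fully down so that the latch closes under the ball, and leave the head sitting there. Do not force anything (stay under about 30 N on the stand) and leave the tin, jar and tube beside the work where they are.

Things in the scene. Friction and masses are not known exactly. Their poses are not given: they have to be found in the camera images.
- head: loose holding head, 0.4 to 0.7 kg, upright; origin = centre of its flat underside on the socket's axis, z up, +x towards the lever. Metal cup of 58 mm outer diameter, 58 mm high, open below: socket of 43 mm bore, 52 mm deep, its wall slotted on the +x side. Two runners lie under the lever out to x = 58 mm, so the underside spans x -29 to 58, y -29 to 29 mm
- head_stick (a point): point in the wooden stick that the head is held by: on the socket's axis, 95 mm above the underside, axes as the head's. The stick is 30 mm (x) by 22 mm (y), z = 60 to 106 mm of the head; grip it across y
- lever (a joint): head's latch lever, rad: 0 = up (open), 0.65 = fully down on its stop; starts 0 to 0.1. Hinge along the head's y at x = 31, z = 38 mm. Stiff (about 5 to 10 N down on its arm), stays where left. Its toe swings in under the ball: it cannot close unless the head is fully seated, and closed it bars the ball from entering
- lever_tip (a point): top of the lever's free end, an 18 mm wide steel arm: in the head's frame about x = 60, z = 62 mm when up, x = 69, z = 40 mm when fully down. Press straight down with closed fingertips at about x = 54 mm, where the closed arm's top is at about z = 39 mm (beyond x = 62 the head may tip)
- stand: fixed ball stand; origin = centre of its underside on the table. Square dark plate 156 x 156 x 10 mm; on it, concentric and locked, a steel disc of 140 mm diameter, its top at z = 20 mm. On the disc a greased 40 mm ball on a 16 mm neck, ball centre at z = 50, top at z = 70 mm. The ball's axis is 11 mm off the stand's centre in an unmeasured direction, different every time
- disc_top (a point): centre of the disc's top face, 20 mm above the stand's origin; a seated head's origin lies level with it, 9 to 13 mm aside, at any yaw. A socket lowered off-centre lands its rim on the ball's round top, and the ball pushes it sideways, towards the true axis; the socket has 1.5 mm play all round. All is rigid: forcing it down soon exceeds 30 N
- lacquer_tin: bystander: round tin, 73 mm across, 78 mm high, origin under its centre; leave it
- jar_cinnabar: bystander: small jar, 48 mm across, 62 mm high, origin under its centre; leave it
- tube_green: bystander: lying paint tube, 134 x 34 x 26 mm, origin under its centre; leave it

How it is judged:
By the outcome, as a careful person would: the job done as asked, in the order asked, and still so for the second after the job is handed in, with the robot touching nothing.
It also fails if it takes over 69 s, if anything falls off the work surface, if the arm or the gripper's body presses on something with over 40 N, if the wrist force passes 120 N, or if a joint passes its speed limit or range.

## Working session

There is one attempt and no reset: what is moved stays moved. The work goes in short steps, Python scripts to look and compute and a tool call to move; the robot and the scene stay as the last step left them, time stands still between calls to the robot, and variables do not carry over. Pictures are saved under pics/ and viewed, and the job is handed in when it is done.

Besides the shell and the picture viewer there is one more tool, called after ">>>" by a JSON object that holds its "name" and its "arguments". drive_tool: Moves the arm, as the interface text tells. Shift numbers are shares of 30 mm and turn numbers shares of 0.12 rad, none past 1 either way. Its arguments: {"type":"object","properties":{"xyz":{"type":"array","items":{"type":"array","items":{"type":"number","minimum":-1,"maximum":1}}},"spin":{"type":"array","items":{"type":"number","minimum":-1,"maximum":1}},"jaw":{"type":"number"},"grip_force":{"type":"number"}},"required":["xyz","spin"]}

```bash
mkdir -p pics; ls; python3 - <<'E'
from station import telemetry, eyes, arm
import cv2,numpy as np,pickle
s=telemetry.state();print({k:np.round(v,3).tolist() for k,v in s.items()})
d={}
for n in("scene","top"):
    f=eyes.grab_frame(n);d[n]=f
    cv2.imwrite(f"pics/{n}0.png",f["image"]);print(n,np.round(f["K"],1).tolist(),np.round(f["R"],4).tolist(),np.round(f["t"],1).tolist())
pickle.dump(d,open("f0.pkl","wb"))
E
```

```text
pics
{'time_s': 0.0, 'joint_pos': [64.642, 6.672, 82.637, -0.001, 90.759, -2.166], 'qvel': [-0.09, 0.076, 0.092, -0.102, 0.192, -0.033], 'joint_efforts': [0.006, -72.123, -62.263, 0.078, 0.024, -0.0], 'tool_pos': [265.737, 620.245, 217.919], 'tool_rot': [[0.919, -0.0, 0.394], [-0.394, -0.001, 0.919], [-0.0, -1.0, -0.001]], 'wrist_force': [0.199, 0.805, 0.996], 'moment': [-0.031, -0.052, -0.026], 'width': 1.0}
scene [[421.6, 0.0, 258.8], [0.0, 421.6, 190.2], [0.0, 0.0, 1.0]] [[0.7444, -0.6674, 0.0203], [-0.392, -0.4616, -0.7958], [0.5405, 0.5844, -0.6053]] [-324.2, 365.3, 492.8]
top [[399.5, 0.0, 251.3], [0.0, 399.5, 192.4], [0.0, 0.0, 1.0]] [[0.0257, -0.9991, 0.0343], [-0.9951, -0.0288, -0.0951], [0.096, -0.0317, -0.9949]] [127.1, 588.8, 869.7]
```

View pics/scene0.png

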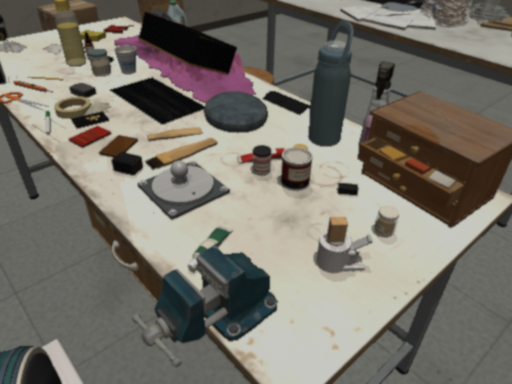

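View pics/top0.png

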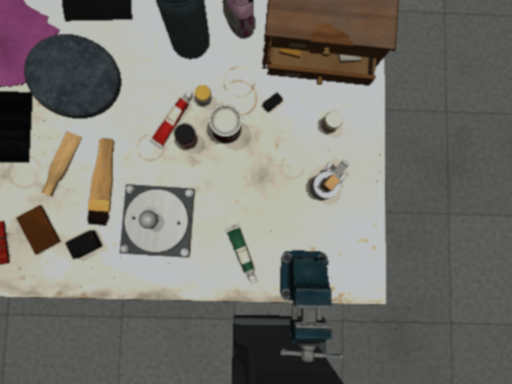

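```bash
cat > h.py <<'E'
import numpy as np,cv2,pickle
def ray(f,u,v):
    d=np.linalg.inv(f["K"])@[u,v,1.]; R=np.array(f["R"]);return -R.T@np.array(f["t"]),R.T@d
def onz(f,u,v,z):
    c,d=ray(f,u,v);return c+d*(z-c[2])/d[2]
def proj(f,X):
    p=np.array(f["K"])@(np.array(f["R"])@np.array(X,float)+f["t"]);return p[:2]/p[2]
def tri(f,a,g,b):
    c,d=ray(f,*a);e,h=ray(g,*b);d/=np.linalg.norm(d);h/=np.linalg.norm(h)
    A=np.c_[d,-h];s=np.linalg.lstsq(A,e-c,rcond=None)[0];p,q=c+d*s[0],e+h*s[1];return (p+q)/2,np.linalg.norm(p-q)
E
python3 - <<'E'
from h import *
d=pickle.load(open("f0.pkl","rb"))
def crop(n,u0,v0,w,h,k,o):
    cv2.imwrite(o,cv2.resize(d[n]["image"][v0:v0+h,u0:u0+w],None,fx=k,fy=k,interpolation=cv2.INTER_CUBIC))
a=d
crop("top",110,170,100,100,6,"pics/c1.png")
crop("top",290,140,80,70,8,"pics/c2.png")
crop("scene",300,200,110,85,7,"pics/c3.png")
crop("scene",130,150,110,75,7,"pics/c4.png")
print(proj(d["top"],[0,0,0]))
E
```

```text
[309.68389189 462.87831286]
```

View pics/c1.png

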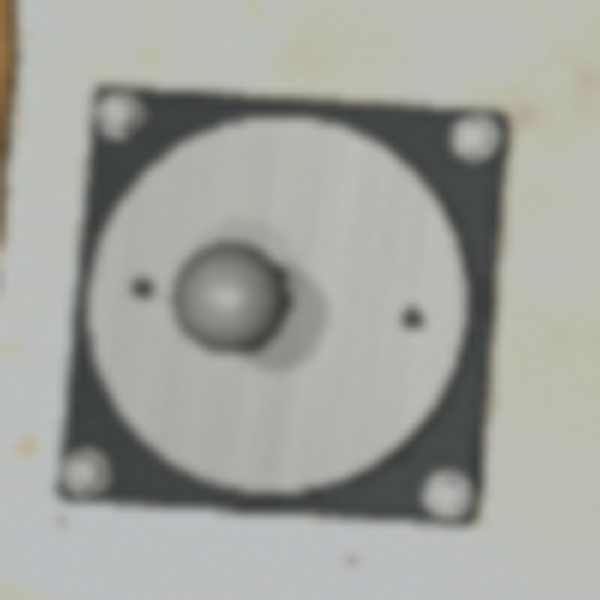

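View pics/c2.png

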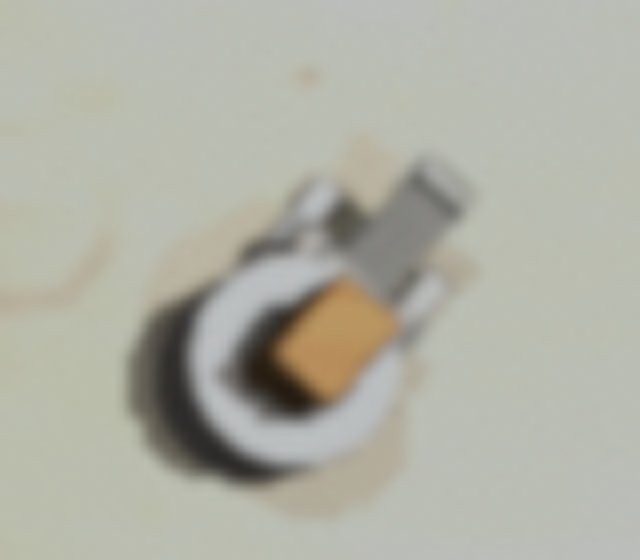

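View pics/c3.png

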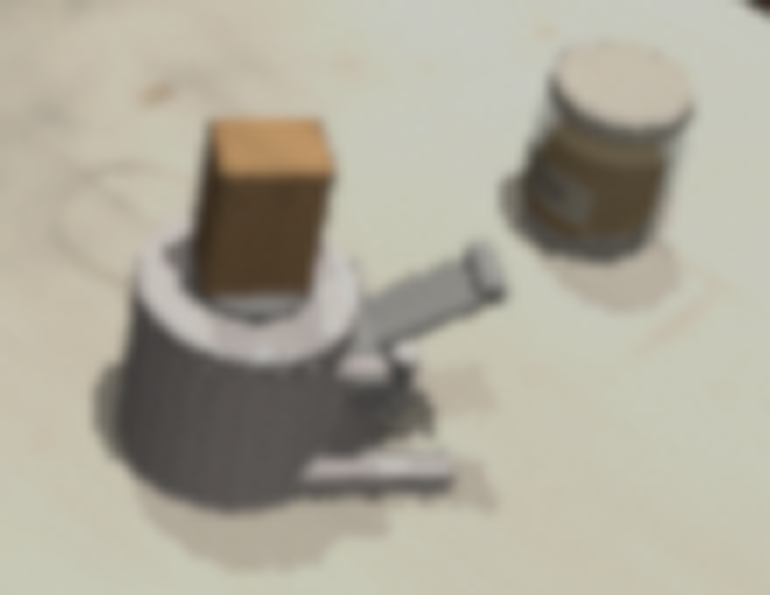

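View pics/c4.png

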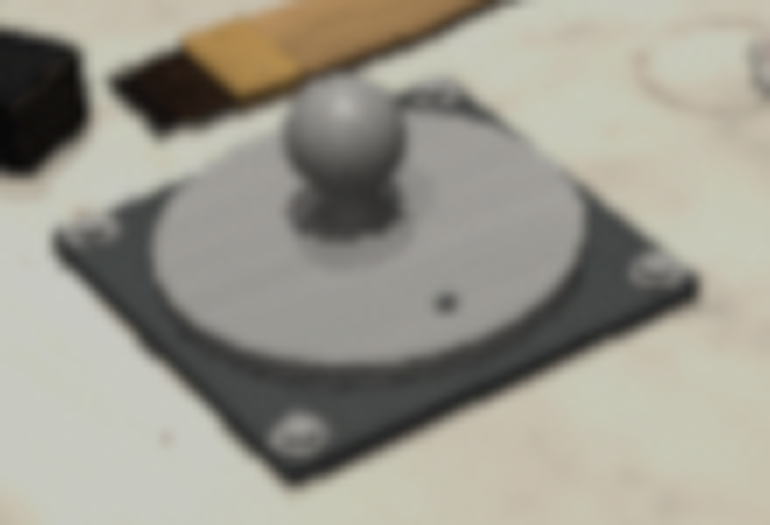

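```bash
python3 - <<'E'
from h import *
d=pickle.load(open("f0.pkl","rb"));T=d["top"];S=d["scene"]
def c(u,v,u0,v0,k): return ((u+.5)/k-.5+u0,(v+.5)/k-.5+v0)
t=lambda u,v:c(u,v,110,170,6)
t2=lambda u,v:c(u,v,290,140,8)
s3=lambda u,v:c(u,v,300,200,7)
s4=lambda u,v:c(u,v,130,150,7)
b=t(230,297);sb=s4(345,134)
print("ball top z50",onz(T,*b,50),"scene z50",onz(S,*sb,50),"tri",tri(T,b,S,sb))
# disc from edge points top at z=20
E=[(87,300),(468,300),(277,115),(277,492),(140,170),(412,170)]
D=np.array([onz(T,*t(*p),20)[:2] for p in E])
def circ(P):
    A=np.c_[2*P,np.ones(len(P))];x=np.linalg.lstsq(A,(P**2).sum(1),rcond=None)[0];return x[:2],np.sqrt(x[2]+x[:2]@x[:2])
print("disc",circ(D))
P=np.array([onz(T,*t(*p),10)[:2] for p in [(97,88),(508,112),(475,522),(60,497)]]);print("plate",P.mean(0),np.linalg.norm(np.diff(P,axis=0),axis=1))
h1,h2=onz(T,*t(142,288),20),onz(T,*t(412,319),20);print("holes",(h1+h2)/2,h1-h2)
D=np.array([onz(S,*s4(*p),20)[:2] for p in [(152,250),(585,215),(350,368),(200,325),(500,330),(480,120)]]);print("disc scene",circ(D))
# head
k=[(345,277),(400,327),(328,405),(272,352)]
K=np.array([onz(T,*t2(*p),106)[:2] for p in k]);print("stick top corners",K.tolist(),K.mean(0));
print(np.diff(np.r_[K,K[:1]],axis=0))
k=[(212,120),(325,120),(334,178),(217,180)]
K=np.array([onz(S,*s3(*p),106)[:2] for p in k]);print("stick scene",K.tolist(),K.mean(0));print(np.diff(np.r_[K,K[:1]],axis=0))
C=np.array([onz(T,*t2(*p),58)[:2] for p in [(188,365),(400,365),(293,252),(293,468),(215,290),(215,440),(370,440)]]);print("cup",circ(C))
C=np.array([onz(S,*s3(*p),58)[:2] for p in [(136,260),(360,290),(170,325),(260,360),(330,335),(145,290)]]);print("cup scene",circ(C))
print("lever tip tri",tri(T,t2(450,185),S,s3(490,265)))
for n,p in(("tin",(225,121,78)),("jar",(331,121,62)),("darkjar",(186,135,60)),("vise",(305,275,100))): print(n,onz(T,p[0],p[1],p[2]))
print("tube",onz(T,235,228,20),onz(T,252,278,20))
E
```

```text
ball top z50 [518.82735164 364.55890149  50.        ] scene z50 [520.67800947 369.22961145  50.        ] tri (array([518.30901263, 364.02735261,  53.74635585]), np.float64(1.0515015277778281))
disc (array([518.21169414, 354.06772332]), np.float64(70.00526714634607))
plate [518.01206304 352.67582564] [154.61627197 153.97398742 153.57257192]
holes [517.55965373 353.78618537  20.        ] [ 8.81660434 99.82248795  0.        ]
disc scene (array([518.55170125, 355.15713665]), np.float64(70.51472068751087))
stick top corners [[620.0318736608723, -21.338561780830986], [607.4624472033298, -35.69645207081362], [586.7076169431558, -17.14313884868568], [599.9878408536403, -2.548092218617228]] [603.54744467 -19.18156123]
[[-12.56942646 -14.35789029]
 [-20.75483026  18.55331322]
 [ 13.28022391  14.59504663]
 [ 20.04403281 -18.79046956]]
stick scene [[599.9768579788588, -3.0263916569459752], [621.9915759321207, -21.846678347683337], [606.2276579627887, -37.340342339412814], [583.4149201982708, -18.776402960052337]] [602.90275302 -20.24745383]
[[ 22.01471795 -18.82028669]
 [-15.76391797 -15.49366399]
 [-22.81273776  18.56393938]
 [ 16.56193778  15.7500113 ]]
cup (array([603.4130457 , -18.76125755]), np.float64(29.510588557431973))
cup scene (array([605.47016232, -18.12332928]), np.float64(28.72806652265612))
lever tip tri (array([652.44694521, -59.96867682,  63.91646587]), np.float64(0.0872960077489739))
tin [732.10906034 205.09495223  78.        ]
jar [744.76915869 -27.32884231  62.        ]
darkjar [703.04151781 289.39937535  60.        ]
vise [413.20111513  32.43427181 100.        ]
tube [504.78183078 177.32487159  20.        ] [395.66192387 136.51799149  20.        ]
```

>>> {"name": "drive_tool", "arguments": {"xyz": [[0,0,0],[0,0,0],[0,0,0],[0.5,0,-0.2],[0.9,0,-0.35],[0.9,0,-0.35],[0.9,0,-0.35],[0.9,0,-0.35]], "spin": [0.877,0.877,0.877,0,0,0,0,0], "jaw": 0.3}}

```text
time_s: 0.9
tool_pos: [327.2, 501.4, 218.4]
tool_rot: [[0.753, -0.0, 0.658], [-0.658, -0.0, 0.753], [0.0, -1.0, -0.0]]
wrist_force: [-0.6, -0.1, -0.3]
width: 0.647
```

>>> {"name": "drive_tool", "arguments": {"xyz": [[0.9,0,-0.35],[0.9,0,-0.35],[0.9,0,-0.35],[0.9,0,-0.35],[0.9,0,-0.35],[0.9,0,-0.35],[0.9,0,-0.35],[0.9,0,-0.35]], "spin": [0,0,0,0,0,0,0,0]}}

```text
time_s: 1.7
tool_pos: [433.7, 295.7, 218.5]
tool_rot: [[0.753, 0.0, 0.658], [-0.658, -0.0, 0.753], [0.0, -1.0, -0.0]]
wrist_force: [-0.4, -0.4, 0.0]
width: 0.648
```

>>> {"name": "drive_tool", "arguments": {"xyz": [[0.9,0,-0.35],[0.9,0,-0.35],[0.9,0,-0.35],[0.9,0,-0.35],[0.9,0,-0.35],[0.9,0,-0.35],[0.6,0,-0.25],[0.3,0,-0.1]], "spin": [0,0,0,0,0,0,0,0]}}

```text
time_s: 2.5
tool_pos: [527.1, 115.7, 218.4]
tool_rot: [[0.752, -0.0, 0.659], [-0.659, -0.0, 0.752], [-0.0, -1.0, -0.0]]
wrist_force: [-1.1, 1.1, -0.2]
width: 0.649
```

>>> {"name": "drive_tool", "arguments": {"xyz": [[0.9,0,-0.32],[0.9,0,-0.32],[0.9,0,-0.32],[0.9,0,-0.32],[0.9,0,-0.3],[0.37,0,-0.13],[0,0,0]], "spin": [0,0,0,0,0,0,0]}}

```text
time_s: 3.2
tool_pos: [603.0, -18.0, 218.2]
tool_rot: [[0.751, -0.001, 0.66], [-0.66, 0.0, 0.751], [-0.001, -1.0, -0.0]]
wrist_force: [-0.5, -0.4, -0.1]
width: 0.653
```

```bash
python3 - <<'E'
from station import telemetry, eyes
from h import *
s=telemetry.state();print(s["tool_pos"],s["wrist_force"])
d={n:eyes.grab_frame(n) for n in("scene","top")}
pickle.dump(d,open("f1.pkl","wb"))
a=d["scene"]["image"][100:300,250:420];b=d["top"]["image"][80:280,250:420]
cv2.imwrite("pics/p1.png",cv2.resize(np.hstack([a,b]),None,fx=2.3,fy=2.3,interpolation=cv2.INTER_CUBIC))
E
```

```text
[603.00558591 -17.98515288 218.2165103 ] [-0.53372741 -0.37493008 -0.12542034]
```

View pics/p1.png

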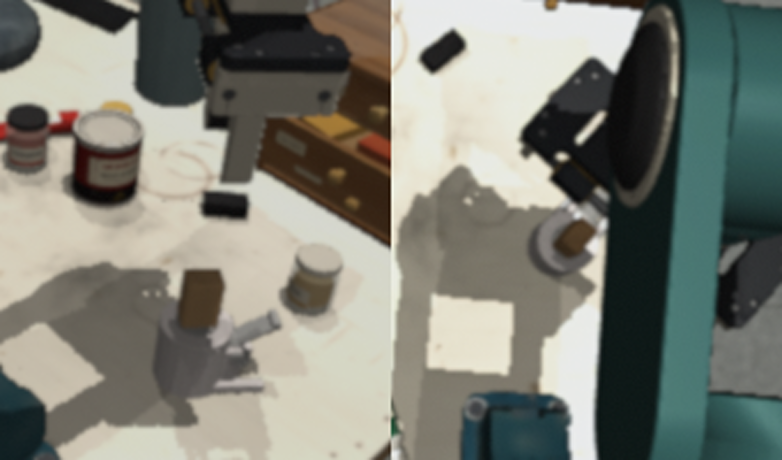

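>>> {"name": "drive_tool", "arguments": {"xyz": [[0.03,0.4,-0.02],[0,0.9,0],[0,0.9,0],[0,0.9,0],[0,0.9,0],[0,0.5,0],[0,0.24,0],[0,0,0]], "spin": [0,0,0,0,0,0,0,0]}}

```text
time_s: 4.1
tool_pos: [603.0, -18.0, 76.0]
tool_rot: [[0.752, -0.001, 0.659], [-0.659, 0.0, 0.752], [-0.001, -1.0, -0.0]]
wrist_force: [0.1, 0.4, 0.2]
width: 0.648
```

```bash
python3 - <<'E'
from station import telemetry, eyes
from h import *
s=telemetry.state();print(s["tool_pos"],s["wrist_force"])
d={n:eyes.grab_frame(n) for n in("scene","top")}
a=d["scene"]["image"][180:290,290:420];b=d["top"]["image"][120:230,280:410]
cv2.imwrite("pics/p2.png",cv2.resize(np.hstack([a,b]),None,fx=3,fy=3,interpolation=cv2.INTER_CUBIC))
E
```

```text
[602.96789615 -17.97189087  75.97357869] [0.06004098 0.38916815 0.18996538]
```

View pics/p2.png

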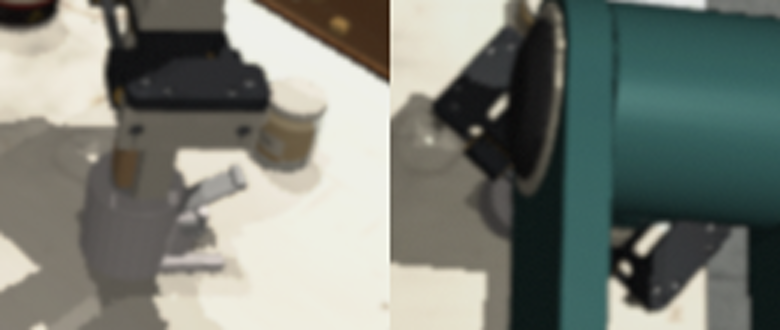

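>>> {"name": "drive_tool", "arguments": {"xyz": [[0,0,0],[0,0,0],[0,0,0],[0,0,0],[0,0,0],[0,0,0],[0,0,0],[0,0,0]], "spin": [0,0,0,0,0,0,0,0], "jaw": -1, "grip_force": 30}}

```text
time_s: 5.0
tool_pos: [603.2, -18.4, 76.5]
tool_rot: [[0.751, -0.0, 0.66], [-0.66, -0.0, 0.751], [0.0, -1.0, -0.0]]
wrist_force: [-2.2, -1.0, 0.7]
width: 0.235
```

>>> {"name": "drive_tool", "arguments": {"xyz": [[0,0,0],[0,-0.1,0],[0,-0.4,0],[0,-0.8,0],[0,-0.8,0],[0,-0.8,0],[0,-0.5,0],[0,0,0]], "spin": [0,0,0,0,0,0,0,0]}}

```text
time_s: 5.8
tool_pos: [604.0, -18.3, 181.0]
tool_rot: [[0.752, 0.003, 0.66], [-0.66, -0.0, 0.752], [0.003, -1.0, 0.002]]
wrist_force: [0.2, 0.7, -4.9]
width: 0.239
```

```bash
python3 - <<'E'
from station import telemetry, eyes
from h import *
s=telemetry.state();print(s["time_s"],s["tool_pos"],s["tool_rot"],s["wrist_force"],s["moment"],s["width"]*93)
d={n:eyes.grab_frame(n) for n in("scene","top")}
a=d["scene"]["image"][130:270,290:430];b=d["top"]["image"][120:260,280:420]
cv2.imwrite("pics/p3.png",cv2.resize(np.hstack([a,b]),None,fx=2.8,fy=2.8,interpolation=cv2.INTER_CUBIC))
E
```

```text
5.8 [604.00638629 -18.33020678 181.03906569] [[ 7.51500648e-01  3.40051299e-03  6.59723588e-01]
 [-6.59726875e-01 -2.01148815e-04  7.51505429e-01]
 [ 2.68820659e-03 -9.99994198e-01  2.09224634e-03]] [ 0.22239248  0.66811098 -4.87167974] [-0.01760121  0.01199094 -0.00106274] 22.23856471889285
```

View pics/p3.png

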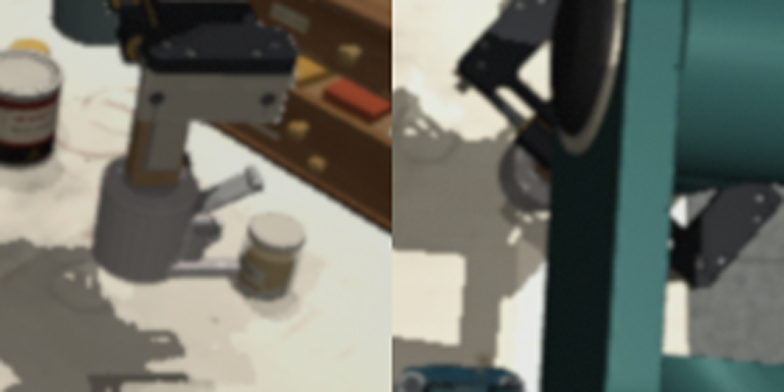

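>>> {"name": "drive_tool", "arguments": {"xyz": [[-0.3,0,0.2],[-0.7,0,0.5],[-0.9,0,0.66],[-0.9,0,0.66],[-0.9,0,0.66],[-0.9,0,0.66],[-0.9,0,0.66],[-0.9,0,0.66]], "spin": [0,0,0,0,0,0,0,0]}}

```text
time_s: 6.7
tool_pos: [549.9, 215.2, 177.2]
tool_rot: [[0.752, -0.002, 0.66], [-0.66, -0.0, 0.752], [-0.001, -1.0, -0.001]]
wrist_force: [-0.1, 1.3, -4.6]
width: 0.235
```

>>> {"name": "drive_tool", "arguments": {"xyz": [[-0.9,0,0.66],[-0.9,0,0.66],[-0.9,0,0.66],[-0.7,0,0.5],[-0.5,0,0.36],[-0.3,0,0.22],[0,0,0],[0,0,0]], "spin": [0,0,0,0,0,0,0,0]}}

```text
time_s: 7.5
tool_pos: [517.2, 364.9, 178.2]
tool_rot: [[0.751, -0.0, 0.66], [-0.66, -0.001, 0.751], [0.0, -1.0, -0.001]]
wrist_force: [0.9, -0.5, -4.9]
width: 0.236
```

```bash
python3 - <<'E'
from station import telemetry, eyes
from h import *
s=telemetry.state();print(s["time_s"],s["tool_pos"],s["tool_rot"].tolist() if hasattr(s["tool_rot"],"tolist") else s["tool_rot"],s["wrist_force"],s["moment"],s["width"]*93)
d={n:eyes.grab_frame(n) for n in("scene","top")}
pickle.dump(d,open("f4.pkl","wb"))
a=d["scene"]["image"][70:230,110:270];b=d["top"]["image"][130:290,80:240]
cv2.imwrite("pics/p4.png",cv2.resize(np.hstack([a,b]),None,fx=2.5,fy=2.5,interpolation=cv2.INTER_CUBIC))
R=np.array(s["tool_rot"]);p=np.array(s["tool_pos"])
e=np.array([518.6,365,0])-p; print("ball in tool axes from TCP", R.T@e)
E
```

```text
7.5 [517.22035124 364.92917071 178.20052385] [[0.7513659984845599, -0.00021604440961505447, 0.659885664070764], [-0.6598856665829568, -0.0005615491395900776, 0.7513658174956662], [0.0002082298424409836, -0.999999818993672, -0.0005644935392165981]] [ 0.88371492 -0.50687703 -4.93862249] [ 0.0162628   0.02210204 -0.0425525 ] 21.93607989783031
ball in tool axes from TCP [  0.95277527 178.20015376   1.06422219]
```

View pics/p4.png

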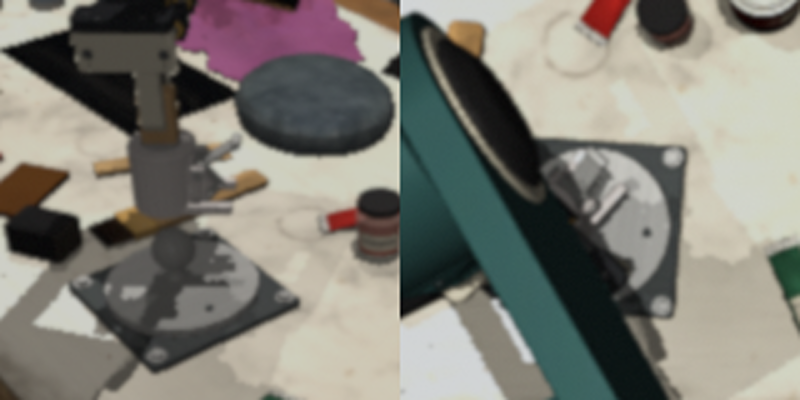

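>>> {"name": "drive_tool", "arguments": {"xyz": [[0,0.4,0.035],[0,0.5,0],[0,0.2,0],[0,0.1,0],[0,0,0]], "spin": [0,0,0,0,0]}}

```text
time_s: 8.1
tool_pos: [517.7, 366.1, 141.8]
tool_rot: [[0.751, -0.001, 0.66], [-0.66, -0.0, 0.751], [-0.0, -1.0, -0.001]]
wrist_force: [-0.2, 1.1, -4.4]
width: 0.237
```

>>> {"name": "drive_tool", "arguments": {"xyz": [[0,0.1,0],[0,0.1,0],[0,0,0]], "spin": [0,0,0]}}

```text
time_s: 8.4
tool_pos: [517.7, 366.3, 136.1]
tool_rot: [[0.751, -0.0, 0.66], [-0.66, -0.0, 0.751], [-0.0, -1.0, -0.0]]
wrist_force: [0.3, 0.3, -4.8]
width: 0.237
```

>>> {"name": "drive_tool", "arguments": {"xyz": [[0,0.05,0],[0,0.05,0],[0,0,0]], "spin": [0,0,0]}}

```text
time_s: 8.7
tool_pos: [517.7, 366.3, 133.2]
tool_rot: [[0.751, -0.0, 0.66], [-0.66, -0.0, 0.751], [-0.0, -1.0, -0.0]]
wrist_force: [-0.4, -0.4, -5.0]
width: 0.234
```

>>> {"name": "drive_tool", "arguments": {"xyz": [[0,0.03,0],[0,0.03,0],[0,0,0]], "spin": [0,0,0]}}

```text
time_s: 9.0
tool_pos: [517.7, 366.3, 131.5]
tool_rot: [[0.751, -0.0, 0.66], [-0.66, -0.0, 0.751], [-0.0, -1.0, -0.0]]
wrist_force: [0.3, -0.6, -4.5]
width: 0.237
```

>>> {"name": "drive_tool", "arguments": {"xyz": [[0,0.03,0],[0,0.03,0],[0,0,0]], "spin": [0,0,0]}}

```text
time_s: 9.3
tool_pos: [517.7, 366.3, 129.7]
tool_rot: [[0.751, -0.0, 0.66], [-0.66, -0.0, 0.751], [-0.0, -1.0, -0.0]]
wrist_force: [-0.4, -0.1, -4.8]
width: 0.236
```

>>> {"name": "drive_tool", "arguments": {"xyz": [[0,0.03,0],[0,0.03,0],[0,0,0]], "spin": [0,0,0]}}

```text
time_s: 9.6
tool_pos: [517.7, 366.2, 127.9]
tool_rot: [[0.751, -0.0, 0.66], [-0.66, -0.0, 0.751], [-0.0, -1.0, -0.0]]
wrist_force: [-0.1, -0.8, -4.6]
width: 0.231
```

>>> {"name": "drive_tool", "arguments": {"xyz": [[0,0.03,0],[0,0.03,0],[0,0,0]], "spin": [0,0,0]}}

```text
time_s: 9.9
tool_pos: [517.8, 366.3, 126.1]
tool_rot: [[0.751, -0.0, 0.66], [-0.66, -0.0, 0.751], [0.0, -1.0, -0.0]]
wrist_force: [-0.8, 0.0, -5.2]
width: 0.235
```

>>> {"name": "drive_tool", "arguments": {"xyz": [[0,0.04,0],[0,0.04,0],[0,0,0]], "spin": [0,0,0]}}

```text
time_s: 10.2
tool_pos: [517.7, 366.2, 123.6]
tool_rot: [[0.751, -0.0, 0.66], [-0.66, -0.0, 0.751], [-0.0, -1.0, -0.0]]
wrist_force: [-0.4, 0.1, -4.9]
width: 0.237
```

>>> {"name": "drive_tool", "arguments": {"xyz": [[0,0.08,0],[0,0.08,0],[0,0.08,0],[0,0.08,0],[0,0,0]], "spin": [0,0,0,0,0]}}

```text
time_s: 10.7
tool_pos: [517.6, 366.3, 113.7]
tool_rot: [[0.751, -0.001, 0.66], [-0.66, -0.0, 0.751], [-0.0, -1.0, -0.001]]
wrist_force: [-0.3, -0.3, -3.9]
width: 0.236
```

>>> {"name": "drive_tool", "arguments": {"xyz": [[0,0.08,0],[0,0.08,0],[0,0.08,0],[0,0.08,0],[0,0,0]], "spin": [0,0,0,0,0]}}

```text
time_s: 11.2
tool_pos: [517.6, 366.2, 104.2]
tool_rot: [[0.751, -0.001, 0.66], [-0.66, -0.0, 0.751], [-0.0, -1.0, -0.001]]
wrist_force: [-0.8, 0.1, -4.9]
width: 0.233
```

>>> {"name": "drive_tool", "arguments": {"xyz": [[0,0.06,0],[0,0.06,0],[0,0.05,0],[0,0,0]], "spin": [0,0,0,0]}}

```text
time_s: 11.6
tool_pos: [517.7, 366.3, 99.3]
tool_rot: [[0.751, -0.0, 0.66], [-0.66, -0.0, 0.751], [-0.0, -1.0, -0.0]]
wrist_force: [0.3, -0.1, -3.8]
width: 0.233
```

>>> {"name": "drive_tool", "arguments": {"xyz": [[0,0.03,0],[0,0.03,0],[0,0,0]], "spin": [0,0,0]}}

```text
time_s: 11.9
tool_pos: [517.8, 366.2, 97.6]
tool_rot: [[0.751, -0.0, 0.66], [-0.66, -0.0, 0.751], [-0.0, -1.0, -0.0]]
wrist_force: [-0.4, 0.4, -4.6]
width: 0.237
```

>>> {"name": "drive_tool", "arguments": {"xyz": [[0,0.03,0],[0,0,0]], "spin": [0,0]}}

```text
time_s: 12.1
tool_pos: [517.8, 366.3, 96.8]
tool_rot: [[0.751, -0.0, 0.66], [-0.66, -0.0, 0.751], [-0.0, -1.0, -0.0]]
wrist_force: [-1.2, -0.4, -4.6]
width: 0.234
```

>>> {"name": "drive_tool", "arguments": {"xyz": [[0,0.02,0],[0,0,0]], "spin": [0,0]}}

```text
time_s: 12.3
tool_pos: [517.8, 366.4, 96.5]
tool_rot: [[0.751, 0.0, 0.66], [-0.66, 0.0, 0.751], [-0.0, -1.0, 0.0]]
wrist_force: [-1.2, 0.1, -1.9]
width: 0.235
```

```bash
python3 - <<'E'
from station import telemetry, eyes
from h import *
s=telemetry.state();print(s["time_s"],s["tool_pos"],s["wrist_force"],s["moment"],s["width"]*93)
d={n:eyes.grab_frame(n) for n in("scene","top")}
pickle.dump(d,open("f5.pkl","wb"))
a=d["scene"]["image"][110:230,120:240];b=d["top"]["image"][170:290,100:220]
cv2.imwrite("pics/p5.png",cv2.resize(np.hstack([a,b]),None,fx=3.3,fy=3.3,interpolation=cv2.INTER_CUBIC))
E
```

```text
12.3 [517.80778751 366.39310164  96.47928204] [-1.20349442  0.06770317 -1.9051155 ] [0.0324604  0.19157224 0.02003114] 21.825020229835975
```

View pics/p5.png

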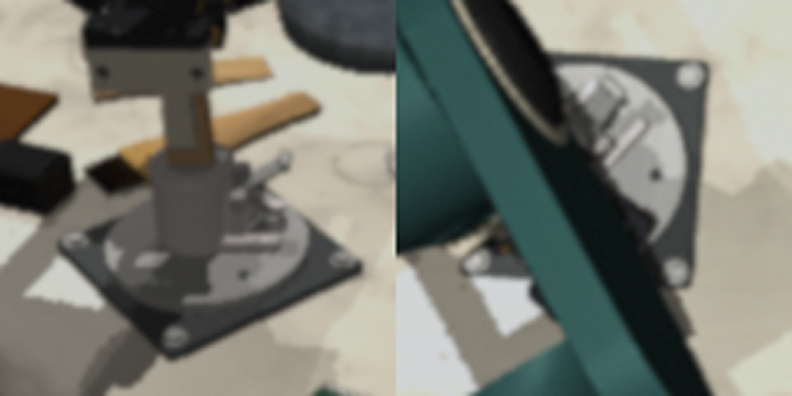

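>>> {"name": "drive_tool", "arguments": {"xyz": [[0,0.015,0],[0,0,0]], "spin": [0,0]}}

```text
time_s: 12.6
tool_pos: [517.8, 366.4, 96.4]
tool_rot: [[0.751, 0.0, 0.66], [-0.66, 0.0, 0.751], [0.0, -1.0, 0.001]]
wrist_force: [-4.5, -2.0, 5.3]
width: 0.236
```

>>> {"name": "drive_tool", "arguments": {"xyz": [[0,0,0],[0,0,0],[0,0,0],[0,0,0],[0,0,0]], "spin": [0,0,0,0,0], "jaw": 0.1}}

```text
time_s: 13.1
tool_pos: [517.8, 366.3, 95.8]
tool_rot: [[0.751, 0.0, 0.66], [-0.66, -0.0, 0.751], [0.0, -1.0, 0.0]]
wrist_force: [0.2, -0.5, -0.3]
width: 0.546
```

>>> {"name": "drive_tool", "arguments": {"xyz": [[0,-0.1,0],[0,-0.4,0],[0,-0.8,0],[0,-0.8,0],[0,-0.5,0],[0,-0.1,0],[0,0,0]], "spin": [0,0,0,0,0,0,0]}}

```text
time_s: 13.8
tool_pos: [517.8, 366.4, 177.0]
tool_rot: [[0.751, 0.0, 0.66], [-0.66, 0.0, 0.751], [0.0, -1.0, 0.0]]
wrist_force: [0.7, 0.4, 0.3]
width: 0.551
```

```bash
python3 - <<'E'
from station import telemetry, eyes
from h import *
s=telemetry.state();print(s["time_s"],s["tool_pos"],s["wrist_force"],s["moment"],s["width"]*93)
d={n:eyes.grab_frame(n) for n in("scene","top")}
pickle.dump(d,open("f6.pkl","wb"))
a=d["scene"]["image"][110:230,120:240];b=d["top"]["image"][170:290,100:220]
cv2.imwrite("pics/p6.png",cv2.resize(np.hstack([a,b]),None,fx=3.3,fy=3.3,interpolation=cv2.INTER_CUBIC))
E
```

```text
13.8 [517.84764519 366.37452251 176.95301076] [0.70685251 0.39676525 0.25387506] [-0.03915832  0.00068853  0.00362104] 51.233471969342865
```

View pics/p6.png

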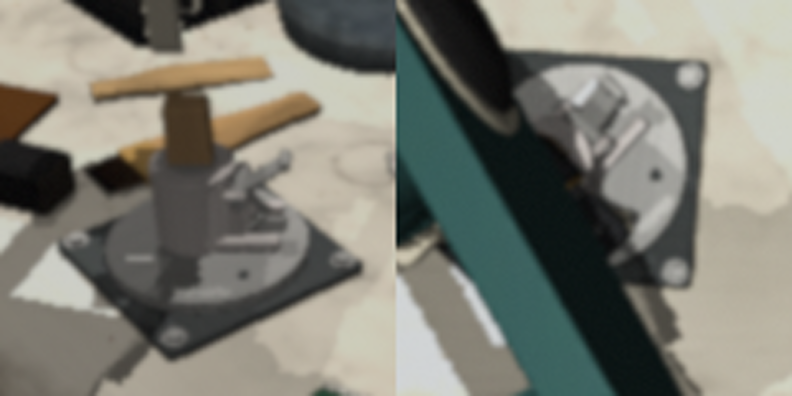

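>>> {"name": "drive_tool", "arguments": {"xyz": [[0.6,0,0],[0.8,0,0],[0.4,0,0],[0,0.5,0],[0,0.8,0],[0,0.8,0],[0,0.5,0],[0,0.2,0]], "spin": [0,0,0,0,0,0,0,0], "jaw": -1}}

```text
time_s: 14.7
tool_pos: [557.3, 330.5, 90.3]
tool_rot: [[0.752, -0.003, 0.66], [-0.66, -0.001, 0.752], [-0.001, -1.0, -0.003]]
wrist_force: [-0.3, -0.0, -0.3]
width: 0.008
```

```bash
python3 - <<'E'
from station import telemetry, eyes
from h import *
s=telemetry.state();print(s["time_s"],s["tool_pos"],s["wrist_force"],s["moment"],s["width"]*93)
d={n:eyes.grab_frame(n) for n in("scene","top")}
pickle.dump(d,open("f7.pkl","wb"))
a=d["scene"]["image"][110:230,120:240];b=d["top"]["image"][170:290,100:220]
cv2.imwrite("pics/p7.png",cv2.resize(np.hstack([a,b]),None,fx=3.3,fy=3.3,interpolation=cv2.INTER_CUBIC))
E
```

```text
14.7 [557.3426208  330.50055643  90.25786062] [-0.30356383 -0.02322826 -0.2535683 ] [ 0.01178595  0.00245366 -0.00194209] 0.7340115518190939
```

View pics/p7.png

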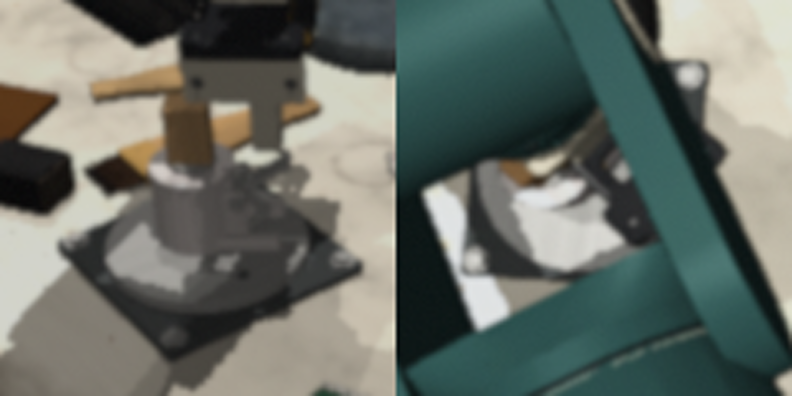

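>>> {"name": "drive_tool", "arguments": {"xyz": [[0.03,0.1,0],[0,0.1,0],[0,0.05,0],[0,0,0]], "spin": [0,0,0,0], "grip_force": 40}}

```text
time_s: 15.2
tool_pos: [559.1, 330.1, 85.4]
tool_rot: [[0.751, 0.0, 0.66], [-0.66, 0.0, 0.751], [-0.0, -1.0, 0.0]]
wrist_force: [-0.3, -0.3, 0.3]
width: 0.008
```

>>> {"name": "drive_tool", "arguments": {"xyz": [[0,0.05,0],[0,0.05,0],[0,0.05,0],[0,0,0]], "spin": [0,0,0,0]}}

```text
time_s: 15.6
tool_pos: [559.7, 329.9, 81.4]
tool_rot: [[0.751, 0.002, 0.66], [-0.66, -0.0, 0.751], [0.001, -1.0, 0.001]]
wrist_force: [2.6, -3.0, 3.9]
width: 0.001
```

>>> {"name": "drive_tool", "arguments": {"xyz": [[0,0.05,0],[0,0.05,0],[0,0.05,0],[0,0,0]], "spin": [0,0,0,0]}}

```text
time_s: 16.0
tool_pos: [559.1, 330.2, 76.4]
tool_rot: [[0.751, 0.0, 0.66], [-0.66, 0.0, 0.751], [-0.0, -1.0, 0.0]]
wrist_force: [-1.0, 1.4, 2.3]
width: 0.009
```

>>> {"name": "drive_tool", "arguments": {"xyz": [[0,0.05,0],[0,0.05,0],[0,0.05,0],[0,0.05,0],[0,0,0]], "spin": [0,0,0,0,0]}}

```text
time_s: 16.5
tool_pos: [559.0, 330.0, 70.0]
tool_rot: [[0.751, -0.0, 0.66], [-0.66, -0.0, 0.751], [0.0, -1.0, -0.0]]
wrist_force: [0.2, 0.0, 1.0]
width: 0.007
```

>>> {"name": "drive_tool", "arguments": {"xyz": [[0,0.05,0],[0,0.05,0],[0,0.04,0],[0,0.04,0],[0,0,0]], "spin": [0,0,0,0,0]}}

```text
time_s: 17.0
tool_pos: [559.1, 330.0, 64.8]
tool_rot: [[0.751, 0.0, 0.66], [-0.66, -0.0, 0.751], [0.0, -1.0, 0.0]]
wrist_force: [0.9, -0.3, 3.2]
width: 0.006
```

>>> {"name": "drive_tool", "arguments": {"xyz": [[0,0.03,0],[0,0.03,0],[0,0.03,0],[0,0,0]], "spin": [0,0,0,0]}}

```text
time_s: 17.4
tool_pos: [559.0, 330.1, 62.0]
tool_rot: [[0.751, -0.0, 0.66], [-0.66, -0.0, 0.751], [-0.0, -1.0, -0.0]]
wrist_force: [1.1, -0.6, 2.5]
width: 0.008
```

>>> {"name": "drive_tool", "arguments": {"xyz": [[0,0.03,0],[0,0.02,0],[0,0,0]], "spin": [0,0,0]}}

```text
time_s: 17.7
tool_pos: [559.1, 330.1, 60.6]
tool_rot: [[0.751, 0.0, 0.66], [-0.66, -0.0, 0.751], [0.0, -1.0, -0.0]]
wrist_force: [3.1, -1.6, 3.8]
width: 0.005
```

>>> {"name": "drive_tool", "arguments": {"xyz": [[0,0.02,0],[0,0.01,0],[0,0,0]], "spin": [0,0,0]}}

```text
time_s: 18.0
tool_pos: [559.1, 330.1, 60.1]
tool_rot: [[0.751, 0.0, 0.66], [-0.66, -0.0, 0.751], [0.0, -1.0, 0.0]]
wrist_force: [2.2, -3.2, 6.9]
width: 0.005
```

>>> {"name": "drive_tool", "arguments": {"xyz": [[0,0.015,0],[0,0,0]], "spin": [0,0]}}

```text
time_s: 18.2
tool_pos: [559.2, 330.1, 59.7]
tool_rot: [[0.751, 0.0, 0.66], [-0.66, 0.0, 0.751], [0.0, -1.0, 0.0]]
wrist_force: [1.5, -3.4, 6.6]
width: 0.008
```

>>> {"name": "drive_tool", "arguments": {"xyz": [[0,0.015,0],[0,0,0]], "spin": [0,0]}}

```text
time_s: 18.4
tool_pos: [559.2, 330.1, 59.2]
tool_rot: [[0.751, 0.0, 0.66], [-0.66, 0.0, 0.751], [0.0, -1.0, 0.0]]
wrist_force: [2.1, -3.9, 7.8]
width: 0.006
```

>>> {"name": "drive_tool", "arguments": {"xyz": [[0,0.015,0],[0,0,0]], "spin": [0,0]}}

```text
time_s: 18.6
tool_pos: [559.2, 330.2, 59.1]
tool_rot: [[0.751, 0.0, 0.66], [-0.66, 0.0, 0.751], [0.0, -1.0, 0.0]]
wrist_force: [0.7, -3.4, 9.8]
width: 0.007
```

>>> {"name": "drive_tool", "arguments": {"xyz": [[0,0.015,0],[0,0,0]], "spin": [0,0]}}

```text
time_s: 18.8
tool_pos: [559.3, 330.2, 59.0]
tool_rot: [[0.751, 0.001, 0.66], [-0.66, 0.0, 0.751], [0.0, -1.0, 0.001]]
wrist_force: [-0.3, -3.9, 13.0]
width: 0.004
```

>>> {"name": "drive_tool", "arguments": {"xyz": [[0,0.01,0],[0,0,0]], "spin": [0,0]}}

```text
time_s: 19.0
tool_pos: [559.3, 330.2, 58.9]
tool_rot: [[0.751, 0.001, 0.66], [-0.66, 0.0, 0.751], [0.0, -1.0, 0.001]]
wrist_force: [-0.5, -4.9, 15.5]
width: 0.001
```

>>> {"name": "drive_tool", "arguments": {"xyz": [[0,0.012,0],[0,0,0]], "spin": [0,0]}}

```text
time_s: 19.2
tool_pos: [559.3, 330.2, 58.8]
tool_rot: [[0.751, 0.001, 0.66], [-0.66, 0.0, 0.751], [0.0, -1.0, 0.001]]
wrist_force: [-2.1, -6.3, 18.1]
width: 0.004
```

>>> {"name": "drive_tool", "arguments": {"xyz": [[0,-0.1,0],[0,-0.4,0],[0,-0.8,0],[0,-0.9,0],[0,-0.9,0],[0,-0.9,0],[0,-0.9,0],[0,-0.3,0]], "spin": [0,0,0,0,0,0,0,0]}}

```text
time_s: 20.0
tool_pos: [559.3, 330.5, 216.6]
tool_rot: [[0.752, 0.003, 0.66], [-0.66, 0.002, 0.752], [0.001, -1.0, 0.003]]
wrist_force: [0.2, 0.2, -0.7]
width: 0.001
```

>>> {"name": "drive_tool", "arguments": {"xyz": [[0.5,0,-0.5],[0.8,0,-0.8],[0.9,0,-0.9],[0.9,0,-0.9],[0.9,0,-0.9],[0.9,0,-0.9],[0.5,0,-0.5],[0,0,0]], "spin": [0,0,0,0,0,0,0,0]}}

```text
time_s: 20.8
tool_pos: [573.7, 99.3, 212.6]
tool_rot: [[0.75, -0.001, 0.662], [-0.662, -0.0, 0.75], [-0.001, -1.0, -0.001]]
wrist_force: [0.9, 0.3, -0.1]
width: 0.002
```

```bash
python3 - <<'E'
from station import telemetry, eyes
from h import *
s=telemetry.state();print(s["time_s"],s["tool_pos"],s["wrist_force"],s["moment"],s["width"]*93)
d={n:eyes.grab_frame(n) for n in("scene","top")}
pickle.dump(d,open("f8.pkl","wb"))
a=d["scene"]["image"][110:230,120:240];b=d["top"]["image"][170:290,100:220]
cv2.imwrite("pics/p8.png",cv2.resize(np.hstack([a,b]),None,fx=3.3,fy=3.3,interpolation=cv2.INTER_CUBIC))
cv2.imwrite("pics/p8t.png",d["top"]["image"])
E
```

```text
20.8 [573.7258237   99.32905834 212.55710479] [ 0.90088028  0.25508558 -0.10861518] [-0.0014433   0.02771901 -0.08451423] 0.14424741838202873
```

View pics/p8.png

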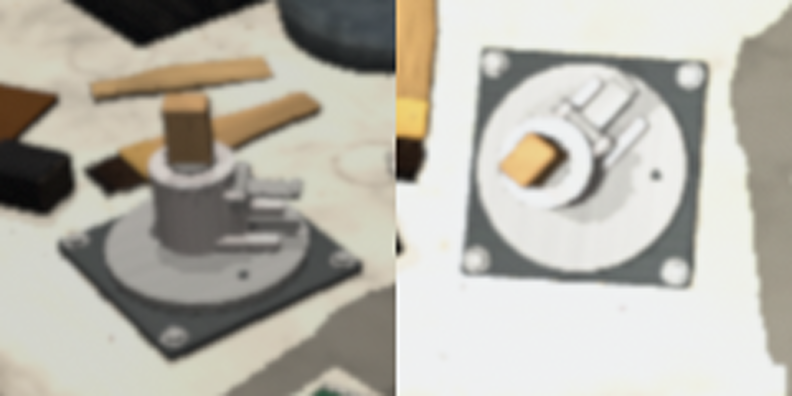

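View pics/p8t.png

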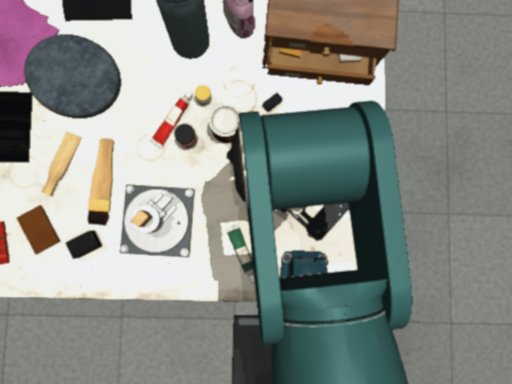

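```bash
python3 - <<'E'
from h import *
d=pickle.load(open("f8.pkl","rb"));T,S=d["top"],d["scene"]
a=np.array([np.cos(np.deg2rad(-41.3)),np.sin(np.deg2rad(-41.3))]);n=np.array([-a[1],a[0]])
H=np.array([518.4,365.8])
for q,z in((0.65,40),(0.5,None)):
  pass
P=lambda x,y,z:np.r_[H+a*x+n*y,z+20]
for nm,X in(("closed tip L/R",[(69,9,40),(69,-9,40)]),("up tip",[(60,9,62),(60,-9,62)]),("stick top",[(15,11,106),(15,-11,106),(-15,11,106),(-15,-11,106)])):
    for x in X:
        s=(proj(S,P(*x))-[120,110]+.5)*3.3;t=(proj(T,P(*x))-[100,170]+.5)*3.3+[396,0];print(nm,x,s.round(),t.round())
k=lambda n:cv2.resize(d[n]["image"][(slice(150,200) if n=="scene" else slice(185,235)),(slice(165,215) if n=="scene" else slice(130,180))],None,fx=8,fy=8,interpolation=cv2.INTER_CUBIC)
cv2.imwrite("pics/p9.png",np.hstack([k("scene"),k("top")]))
E
```

```text
closed tip L/R (69, 9, 40) [297. 181.] [615.  76.]
closed tip L/R (69, -9, 40) [295. 195.] [635.  95.]
up tip (60, 9, 62) [282. 153.] [599.  83.]
up tip (60, -9, 62) [279. 168.] [620. 103.]
stick top (15, 11, 106) [210.  95.] [529. 130.]
stick top (15, -11, 106) [206. 112.] [556. 155.]
stick top (-15, 11, 106) [165.  94.] [494. 167.]
stick top (-15, -11, 106) [159. 111.] [521. 192.]
```

View pics/p9.png

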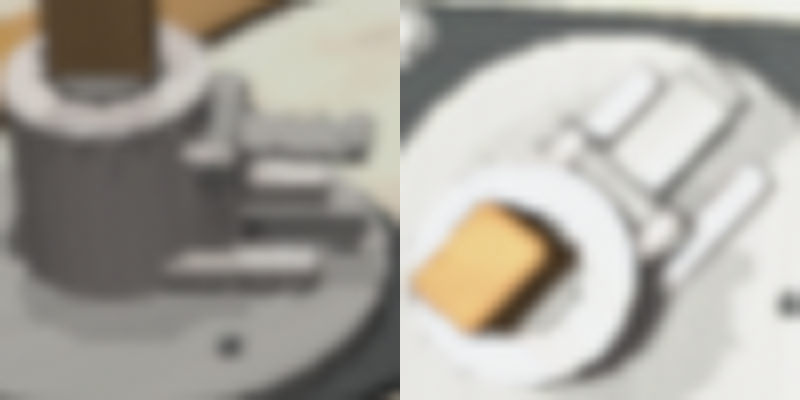

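```bash
python3 -c "
from station import finish_job
print(finish_job())"
```

```text
the job is handed in; nothing more can be done
None
```

The head is on the ball stand with its lever pressed down, and I handed the job in at about 21 s of robot time.

- **Seating:** The socket went over the ball without touching it. The first contact was the disc, with the tool about 20 mm above its height at the pick-up, so the head is fully seated. The stand carried about 10 N at most then, and the lever was still up when I let go.
- **Lever:** I pressed at about x = 54 mm until the movement stopped with the fingertips at z ≈ 59 mm, which is where the closed arm should be. The force there rose to about 18 N vertically, about 19 N in all.
- **Last checks:** In the final pictures the head is upright, and the lever tip is within about 2 mm of where a fully closed lever should appear. The gripper is clear of everything.
- **Beside the work:** The tin and tube look unmoved. The jar was hidden behind the arm in the last top picture, so I did not see it at the end, though no move went near it and I felt no unexpected contact.

No check failed. The latch under the ball cannot be seen, so I take it as closed from the lever's position. I did not pull on the head to test it.

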